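Load a telescopic scrubbing brush with cleaner and draw it out to full length

ROBOT

A 6-joint arm with a two-finger parallel gripper is mounted at the origin on a cart in front of the work surface, level with it; the furniture and walls round the work are solid. World frame = base frame: x ahead of the robot, y to its left, z up, the work surface at z = 0. Lengths are in m, angles in degrees, forces in N, time in s.
With the tool pointing down it reaches from about 0.275 to 0.825 m from the base axis. Payload 4.9 kg.
Tool frame: the origin (TCP) lies midway between the tips of the shut fingers; the grasp point (between the pads) lies 19 mm behind it; z points along the fingers, y is the line along which they close (so a half turn about z gives the same grasp; the last joint's range is limited). The gripper opens to 85 mm and grips with 20 to 120 N. Pads are 22 mm wide; open, the fingers measure 114 mm over their backs; the gripper's body (76 mm by 85 mm) begins 54 mm behind the grasp point. The pads swing forward as they close: fully open they stand 13 mm farther back than shut.
Start: joints at [-84.924, 18.69, -11.035, 60.275, 0, 82.311], TCP at [0.122, -0.536, 0.231] pointing down, gripper open.
Joint ranges: [-152.03, 152.03], [-55.5, 102.48], [-74.3, 77.21], [-110.64, 120.58], [-84.22, 78.4], [-180, 180]. Speed limits (degrees/s): [147.25, 147.25, 180, 180, 180, 180].

INTERFACE

Orientations are given as a 3x3 rotation matrix whose columns are the frame's x, y, z axes.
In Python, from rig import arm gives the robot as it stands.
- The arm moves only by the tool drive_tool, never from a script. Its argument "plan" is one flat list of numbers, 7 for each row, row after row: the shift along the world's x, y, z in m, then the turn, a rotation vector about the world's x, y, z in degrees, then the opening, from 0 (shut) to 1 (fully open). A call has 1 to 12 rows; each row shifts and turns the commanded pose from where the row before left it; what a row does not reach is not made up. A row lasts 1/8 s, in which the tool goes at most 62.5 mm and 10.7 degrees, less where a joint would pass 70% of its speed; a pose out of reach is approached as far as the arm can. A call is refused whole if a number of a shift passes 0.0625 or a number of a turn 10.7, either way. A call with a gripper value outside its range is refused whole. The fingers move at their own pace and stop on an object; "squeeze" is the grip in N (left out, the last holds). Time passes only in rows, so rows that do not move let the fingers close. It gives the time, the measured TCP pose, the force, the opening and the grip force at its end, in the units of the state.
- arm.sense(): the state, without advancing time (a new reading comes with each control period).
- arm.get_image(name): name is "side" or "top" or "wrist"; returns (picture, depth): 420x560x3 uint8, red, green, blue; 420x560 float32, m along the optical axis (not along the pixel's ray), 0 where there is no reading.
- arm.camera_info(name): a dict with "camera_matrix" (3x3 intrinsics, pixels), "position" and "rotation" of the camera in the world. Camera axes: x right, y up, looking along -z (the intrinsics and any distortion apply to the point x, -y, -z); pixel columns grow to the right and rows downward; lengths in m; the calibration is good to about 2 mm. A picture is of the moment at which its call begins: read the wrist's pose just before it. camera_info takes no time and is no camera call; for the wrist camera it gives the pose at the moment of the call.
- arm.sign_off(): hands the job in; it is judged then, once.
The state is a dict: "t": time; "q": joint angles; "qd": joint speeds; "joint_torque": joint torques, N m; "tool_pos": TCP position; "ee_rot": TCP orientation; "wrist_force": force on the tool from outside, world axes, zero at the start; "ft_torque": the same for the moment, N m; "width": opening from 0.0 (shut) to 1.0 (fully open); "grasp_force": force on a finger pad.
Only numpy, scipy, OpenCV 4.12 (cv2) and the standard library are available. Lean on these libraries where they do the work, as an engineer would, in place of code of your own. Each camera call takes 0.05 s, during which the arm holds its last target. There are 200 camera calls.

TASK

Get the telescopic scrubbing brush ready: give the pump of the cleaner bottle a full press, so that cleaner runs into the tray where the bristles stand, and let it spring back up. Then, with the brush still in its dock, squeeze the orange button to draw the dark handle up past the first stop to the second, where it must lock with the button sprung out again. Take the brush by the handle without pressing the button, slide it out of the dock's open front, lift it, and finish holding it upright in the gripper, extended and locked, with its bristles clear above the dock and the other things on the worktop left where they are.

Things in the scene. Friction and masses are not known exactly. Their poses are not given: they have to be found in the camera images.
- caddy: Off-white plastic caddy fixed to the worktop, 130 mm deep (x), 212 mm wide (y); origin at the centre of its underside; x points to its back, y left, z up. An amber pump bottle, 64 mm across, stands in it at x +6, y +56 mm; the brush dock lies round x 0, y -48 mm and is open only to the front (-x).
- dock (a point): Centre of the brush's place, on the dock floor 6 mm above the worktop; axes as the caddy's. Dock walls 66 mm apart, closed at the back; two rails (undersides 41, tops 46 mm above the worktop) from x -19 mm to the back overhang the brush head beside a 30 mm wide slot for its neck: the brush cannot come up, only slide out to -x (60 mm or more).
- pump_top (a point): Centre of the top of the black round pump head (33 mm across), 146 mm above the worktop when up. Its spout points to the caddy's -y.
- pump (a joint): Pump head travel in m: 0 up, 0.010 fully down. Spring: 2.5 N to start, 6 N fully down; springs back by itself.
- handle_grip (a point): Point on the axis of the dark square handle (sleeve 28 x 28 mm, 117 mm tall) at the height of its orange button, 28 mm below its top, 145 mm above the worktop when stowed. z up along the handle. Button (14 wide, 20 mm tall) stands 5 mm proud of the -x face and is squeezed towards +x; the faces to +y and -y are plain.
- sleeve (a joint): Extension of the handle in m, along its z: 0 stowed and locked, first stop 0.045, second stop 0.090 (end of travel 0.0905). Free only with the button in; then about 2 to 3 N to slide. At each of the three places a spring pin locks it once the button is let go; in between it stays where it is left.
- button (a joint): Travel of the orange button in m: 0 out (locked), 0.005 fully in, flush with the handle; handle free from 0.0037 on. Let go between stops it stays at about 0.003. Spring 3 N to start, 7 N fully in.
- brush_head (a point): Centre of the bristle tips, the brush's underside; z up along the handle. Above it bristles to 18 mm, blue round head 56 mm across to 33.5 mm, neck 22 mm across to 48 mm, then the steel tube in the handle. Loose, about 175 g in all; stands in the dock, head 1.5 mm under the rails, perhaps turned up to 0.3 rad about z.
- lemon: Yellow lemon, 78 x 55 x 56 mm, loose bystander; origin under it.
- tomato_tin: Food tin with a green label, 75 mm across, 110 mm tall, loose bystander; origin under it.
- salt_bowl: White bowl, 88 mm across, 45 mm tall, loose bystander; origin under it.
- lime: Green lime, 55 x 46 x 45 mm, loose bystander; origin under it.
- wooden_spoon: Wooden spoon, 311 mm long, lying flat, loose bystander; origin under its middle.
Things that resemble listed ones, but are neither listed nor needed, are in the scene too. Leave any pink, turquoise or yellow look-alike of the part that bears handle_grip alone.

How it is judged:
By the outcome, as a careful person would: the job done as asked, in the order asked, and still so for the second after the job is handed in, while the arm keeps its last pose, push and grip.
It also fails if it takes over 48 s, if anything falls off the work surface, if the arm or the gripper's body presses on something with over 40 N, if the wrist force passes 120 N, or if a joint passes its speed limit or range.

## Working session

There is one attempt and no reset: what is moved stays moved. The work goes in short steps, Python scripts to look and compute and a tool call to move; the robot and the scene stay as the last step left them, time stands still between calls to the robot, and variables do not carry over. Pictures are saved under pics/ and viewed, at most 10 in all, crops included, and the job is handed in when it is done.

Besides the shell and the picture viewer there is one more tool, called in YAML: its name, and indented under it one key for each argument. drive_tool: Moves the arm, as the interface text tells. Its arguments: {"type":"object","properties":{"plan":{"type":"array"},"squeeze":{"type":"number"}},"required":["plan"]}

```bash
mkdir -p pics; ls
cat > h.py <<'E'
import numpy as np, cv2
from rig import arm
def grab(n,tag):
    ci=arm.camera_info(n); p,d=arm.get_image(n)
    cv2.imwrite(f'pics/{tag}.png',cv2.cvtColor(p,cv2.COLOR_RGB2BGR)); np.savez(f'pics/{tag}.npz',p=p,d=d,K=ci['camera_matrix'],t=ci['position'],R=ci['rotation'])
    return p,d,ci
def load(tag):
    z=np.load(f'pics/{tag}.npz'); return z['p'],z['d'],dict(camera_matrix=z['K'],position=z['t'],rotation=z['R'])
def ray(ci,u,v):
    K=np.array(ci['camera_matrix']); 
    r=np.stack([(np.asarray(u)-K[0,2])/K[0,0],-(np.asarray(v)-K[1,2])/K[1,1],-np.ones_like(np.asarray(u,float))],-1)
    return r@np.array(ci['rotation']).T
def onz(ci,u,v,z):
    r=ray(ci,u,v);o=np.array(ci['position']);return o+r*((z-o[2])/r[...,2])[...,None]
def pts(d,ci):
    v,u=np.mgrid[:d.shape[0],:d.shape[1]]
    return np.array(ci['position'])+ray(ci,u,v)*d[...,None]
E
python3 - <<'E'
from h import *
for n in ('side','top'):
    p,d,ci=grab(n,n+'0'); print(n,ci)
print(arm.sense())
a=cv2.imread('pics/side0.png');b=cv2.imread('pics/top0.png')
E
```

```text
pics
side {'camera_matrix': array([[468.12833998,   0.        , 278.80457641],
       [  0.        , 468.12833998, 208.43665117],
       [  0.        ,   0.        ,   1.        ]]), 'position': array([0.02264377, 1.16067104, 0.78132296]), 'rotation': array([[-0.91874639,  0.19197934, -0.34503477],
       [-0.39484526, -0.44335898,  0.80469251],
       [ 0.00151007,  0.87554369,  0.4831366 ]])}
top {'camera_matrix': array([[475.74904607,   0.        , 285.48525389],
       [  0.        , 475.74904607, 206.18456335],
       [  0.        ,   0.        ,   1.        ]]), 'position': array([0.38098101, 0.04719702, 1.35103903]), 'rotation': array([[ 0.00967413,  0.99586594, -0.09031858],
       [-0.99990801,  0.01049288,  0.00859467],
       [ 0.00950684,  0.09022713,  0.99587584]])}
{'t': 0.1, 'q': array([-8.49258909e+01,  1.87271349e+01, -1.10858173e+01,  6.02770478e+01,
       -2.44609322e-04,  8.23126019e+01]), 'qd': array([ 0.06353315, -0.20545726, -0.01654847, -0.09650992,  0.01631502,
        0.05619882]), 'joint_torque': array([ 1.45358408e-03, -4.44238186e+01,  2.63038766e+01,  7.80507195e-03,
       -9.39918914e-05,  3.55296400e-06]), 'tool_pos': array([ 0.12146948, -0.53587187,  0.23059078]), 'ee_rot': array([[ 9.75297990e-01,  2.20893209e-01, -1.43180300e-04],
       [ 2.20893160e-01, -9.75296757e-01,  1.56426272e-03],
       [ 2.05891730e-04, -1.55724983e-03, -9.99998766e-01]]), 'wrist_force': array([-0.17308794, -0.34367925, -0.43489357]), 'ft_torque': array([ 0.00080397,  0.03013679, -0.00771836]), 'grasp_force': 0.0, 'width': 1.000918566737269}
```

View pics/side0.png

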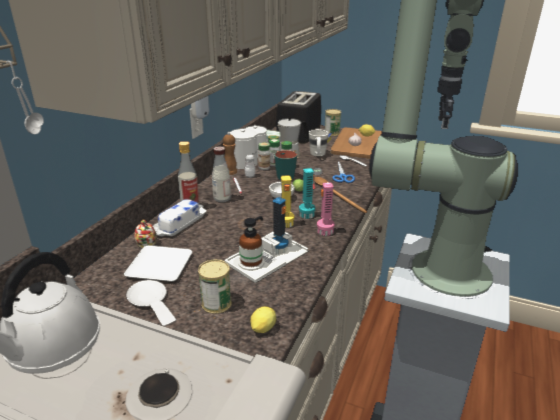

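View pics/top0.png

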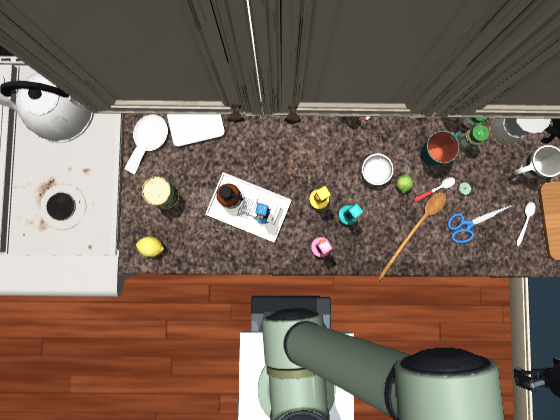

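Side view: the caddy is at about (265,252), with the amber bottle at (250,245). There are four handle-like things: dark at (279,222), yellow (288,200), turquoise (307,192) and pink (327,208). The dark one standing in the caddy dock is the one meant. In the top view the bottle is at (229,195), the brush at (262,211), and the caddy corners are near (222,175), (291,208), (277,241) and (207,210). I'll confirm with an enlarged crop.

Run:
```python
from h import *
a=cv2.imread('pics/side0.png')[185:285,215:345];b=cv2.imread('pics/top0.png')[165:255,195:315]
a=cv2.resize(a,(520,400),interpolation=3)[:, :400];b=cv2.resize(b,(400,300),interpolation=3)
c=np.zeros((400,800,3),np.uint8);c[:,:400]=a;c[:300,400:]=b;cv2.imwrite('pics/crop1.png',c)
p,d,ci=load('top0'); P=pts(d,ci)
g=p.astype(int);
m=((g.min(2)>150)&(g.max(2)-g.min(2)<40)).astype(np.uint8);m[:, :200]=0;m[:,300:]=0;m[:170]=0;m[250:]=0
m=cv2.morphologyEx(m,3,np.ones((5,5)))
cs=max(cv2.findContours(m,0,1)[0],key=cv2.contourArea)
for z in(0.0,.02,.046):
    w=onz(ci,cs[:,0,0],cs[:,0,1],z)[:,:2]; print(z,cv2.minAreaRect((w*1000).astype(np.float32)))
print('heights in mask',np.percentile(P[m>0][:,2],[5,25,50,75,95]))
# high things
for n in('top','side'):
    p,d,ci=load(n+'0');P=pts(d,ci)
    sel=(P[...,2]>.12)&(P[...,2]<.2)&(d>0)&(P[...,0]>.25)&(P[...,0]<.55)&(P[...,1]>-.05)&(P[...,1]<.25)
    k,l,s,ce=cv2.connectedComponentsWithStats(sel.astype(np.uint8))
    for i in range(1,k):
        if s[i,4]>8:
            q=P[l==i];print(n,ce[i].round(),s[i,4],np.median(q,0).round(3),q[:,2].max().round(3),q[:,:2].min(0).round(3),q[:,:2].max(0).round(3))
```

```text
0.0 ((501.26055908203125, 142.36785888671875), (213.81600952148438, 132.90574645996094), 68.68868255615234)
0.02 ((499.4800720214844, 140.95901489257812), (210.65081787109375, 130.93824768066406), 68.68868255615234)
0.046 ((497.1654052734375, 139.1275177001953), (206.53602600097656, 128.380615234375), 68.688720703125)
heights in mask [0.00122601 0.00458382 0.00723575 0.01172238 0.04706028]
top [228. 193.] 171 [0.52  0.186 0.145] 0.151 [0.506 0.146] [0.541 0.207]
top [318. 195.] 55 [ 0.517 -0.045  0.164] 0.172 [ 0.508 -0.05 ] [ 0.533 -0.038]
top [261. 210.] 157 [0.477 0.098 0.172] 0.18 [0.46  0.081] [0.495 0.113]
top [319. 246.] 22 [ 0.39  -0.048  0.161] 0.169 [ 0.383 -0.05 ] [ 0.403 -0.045]
side [285. 185.] 103 [ 0.519 -0.043  0.144] 0.168 [ 0.505 -0.05 ] [ 0.534 -0.034]
side [325. 193.] 65 [ 0.39  -0.048  0.142] 0.166 [ 0.379 -0.05 ] [ 0.403 -0.043]
side [279. 208.] 239 [0.475 0.107 0.152] 0.174 [0.459 0.079] [0.496 0.115]
side [252. 222.] 134 [0.519 0.194 0.141] 0.147 [0.504 0.15 ] [0.539 0.208]
```

View pics/crop1.png

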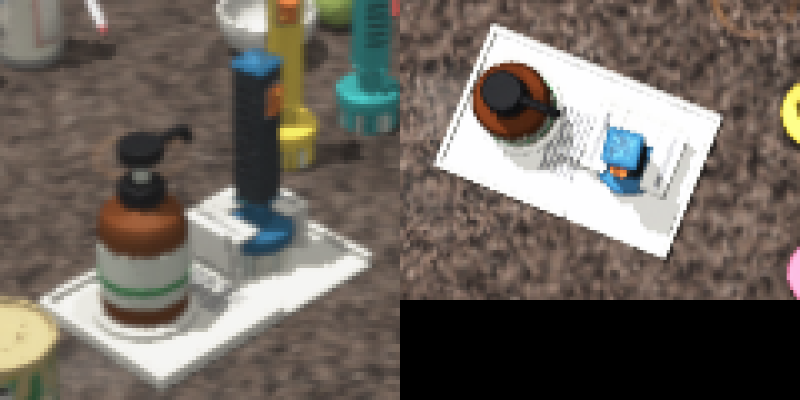

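drive_tool:
  plan: [0.022,0.044,0.008,0,0,3.5,1,0.022,0.044,0.008,0,0,3.5,1,0.022,0.044,0.008,0,0,3.5,1,0.022,0.044,0.008,0,0,3.5,1,0.022,0.044,0.008,0,0,3.5,1,0.022,0.044,0.008,0,0,3.5,1,0.022,0.044,0.008,0,0,3.5,1,0.022,0.044,0.008,0,0,3.5,1,0.022,0.044,0.008,0,0,3.5,1,0.022,0.044,0.008,0,0,3.5,1,0.022,0.044,0.008,0,0,3.5,1,0.022,0.044,0.008,0,0,3.5,1]

```text
t: 1.6
tool_pos: [0.3858, -0.0068, 0.3274]
ee_rot: [[0.575, 0.818, 0.0], [0.818, -0.575, -0.0], [-0.0, 0.0, -1.0]]
wrist_force: [0.5, -0.6, -0.0]
width: 0.997
grasp_force: 0.0
```

drive_tool:
  plan: [0.022,0.044,0,0,0,3.5,0.5,0.022,0.044,0,0,0,3.5,0,0.02,0.04,0,0,0,3.5,0,0,0,0,0,0,3.5,0,0,0,0,0,0,0,0]

```text
t: 2.22
tool_pos: [0.4492, 0.12, 0.3267]
ee_rot: [[0.362, 0.932, -0.001], [0.932, -0.362, -0.0], [-0.001, -0.001, -1.0]]
wrist_force: [-0.4, 0.2, 0.0]
width: -0.003
grasp_force: 0.0
```

Run:
```python
from h import *
s=arm.sense();print(s['t'],s['tool_pos'],s['ee_rot'],s['q'],s['wrist_force'])
p,d,ci=grab('wrist','w1');print(ci)
```

```text
2.225 [0.44922344 0.12003752 0.32673447] [[ 3.61782408e-01  9.32261620e-01 -1.32718641e-03]
 [ 9.32262339e-01 -3.61782943e-01 -1.79898413e-04]
 [-6.47865792e-04 -1.17220183e-03 -9.99999103e-01]] [ 5.85483716e+00  6.78103481e+00 -1.23957913e+01  7.08998709e+01
 -2.49670732e-03  1.17064565e+02] [-0.4278062   0.20696017  0.03659958]
{'camera_matrix': array([[363.36098445,   0.        , 283.08079712],
       [  0.        , 363.36098445, 210.62142877],
       [  0.        ,   0.        ,   1.        ]]), 'position': array([0.47569574, 0.18646322, 0.46874702]), 'rotation': array([[ 9.32192297e-01,  3.47107289e-01,  1.02635527e-01],
       [-3.61962864e-01,  8.94430211e-01,  2.62635647e-01],
       [-6.37568811e-04, -2.81977176e-01,  9.59420901e-01]])}
```

View pics/w1.png

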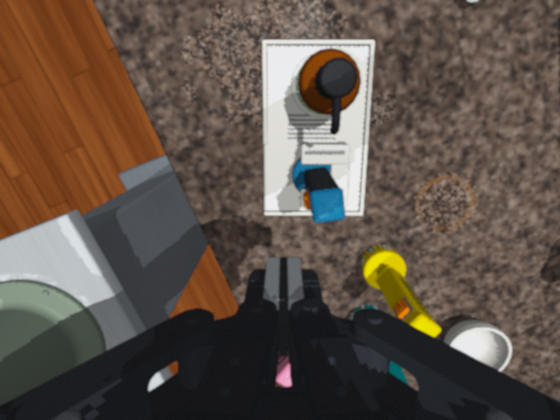

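The wrist view shows the pump head as a disc near (338,78), the blue handle cap near (327,205), and the orange button to its left at (308,200). The caddy outline is also clear. I'll measure from this view and the top view.

Run:
```python
from h import *
def comp(m,seed):
    k,l,s,c=cv2.connectedComponentsWithStats(m.astype(np.uint8)); 
    ii=[i for i in range(1,k) if s[i,4]>20]; i=min(ii,key=lambda i:np.hypot(*(c[i]-seed))); return l==i
for tag,ps,bs in(('w1',(338,78),(327,205)),('top0',(228,193),(262,209))):
    p,d,ci=load(tag);g=p.astype(int);P=pts(d,ci)
    m=comp((g.max(2)<70)&(P[...,2]>.135)&(P[...,2]<.16),ps)
    n=m.astype(np.uint8)
    if tag=='w1': n=cv2.morphologyEx(n,2,cv2.getStructuringElement(2,(15,15)))
    c=max(cv2.findContours(n,0,1)[0],key=cv2.contourArea);(u,v),r=cv2.minEnclosingCircle(c)
    print(tag,'pump',u,v,r,onz(ci,u,v,.146),'depth',P[int(v)-2:int(v)+3,int(u)-2:int(u)+3,2].mean())
    # blue cap top
    b=comp((g[...,2]>g[...,0]+50)&(P[...,2]>.165),bs)
    c=max(cv2.findContours(b.astype(np.uint8),0,1)[0],key=cv2.contourArea)[:,0]
    for z in(.173,):
        w=onz(ci,c[:,0],c[:,1],z)[:,:2]*1000;print('cap',z,cv2.minAreaRect(w.astype(np.float32)),P[b][:,2].mean(),P[b].mean(0))
    o=comp((g[...,0]>150)&(g[...,2]<90)&(g[...,1]<140)&(P[...,2]>.12),bs)
    print('orange',np.median(P[o],0),o.sum())
p,d,ci=load('w1')
for z in(0,.01): 
  g=p.astype(int);m=((g.min(2)>150)&(g.max(2)-g.min(2)<40)).astype(np.uint8);m[230:]=0;m[:,:250]=0;m[:,390:]=0;m[:30]=0
  m=cv2.morphologyEx(m,3,np.ones((5,5)));c=max(cv2.findContours(m,0,1)[0],key=cv2.contourArea)[:,0]
  print(z,cv2.minAreaRect((onz(ci,c[:,0],c[:,1],z)[:,:2]*1000).astype(np.float32)))
```

```text
w1 pump 340.0 76.5 18.848176956176758 [0.52774027 0.1897436  0.146     ] depth 0.14563056131834706
cap 0.173 ((480.6900329589844, 96.95560455322266), (28.839263916015625, 26.906150817871094), 77.32514190673828) 0.17325541887609217 [0.4805372  0.09705213 0.17325542]
orange [ 0.51533936 -0.04425599  0.14814479] 82
top0 pump 230.5 195.0 12.175895690917969 [0.51738569 0.17706674 0.146     ] depth 0.18703999272663874
cap 0.173 ((479.4345397949219, 97.293212890625), (27.705041885375977, 27.778024673461914), 76.51502227783203) 0.1724589556237125 [0.47991225 0.09713202 0.17245896]Traceback (most recent call last):
  File "<stdin>", line 17, in <module>
  File "<stdin>", line 4, in comp
ValueError: min() iterable argument is empty
```

drive_tool:
  plan: [0.026,0.024,-0.035,0,0,0,0,0.026,0.024,-0.035,0,0,0,0,0.026,0.023,-0.035,0,0,0,0,0,0,-0.04,0,0,0,0,0,0,-0.02,0,0,0,0,0,0,-0.012,0,0,0,0,0,0,-0.005,0,0,0,0,0,0,-0.004,0,0,0,0,0,0,-0.003,0,0,0,0,0,0,-0.002,0,0,0,0,0,0,0,0,0,0,0]

```text
t: 3.65
tool_pos: [0.5278, 0.1903, 0.1368]
ee_rot: [[0.362, 0.932, 0.001], [0.932, -0.362, -0.001], [-0.0, 0.001, -1.0]]
wrist_force: [-2.8, -2.9, 6.3]
width: 0.001
grasp_force: 2.7
```

drive_tool:
  plan: [0,0,-0.002,0,0,0,0,0,0,-0.001,0,0,0,0,0,0,0,0,0,0,0,0,0,0,0,0,0,0]

```text
t: 4.15
tool_pos: [0.5279, 0.1903, 0.136]
ee_rot: [[0.362, 0.932, 0.002], [0.932, -0.362, -0.001], [0.0, 0.002, -1.0]]
wrist_force: [-7.1, -4.5, 20.4]
width: -0.003
grasp_force: 10.1
```

drive_tool:
  plan: [0,0,0.01,0,0,0,0,0,0,0.04,0,0,0,0,0,0,0.05,0,0,0,0.3,0,0,0.04,0,0,0,0.8,-0.024,-0.046,0,0,0,4,0.8,-0.024,-0.047,0,0,0,4,0.8,0,0,0,0,0,0,0.8,0,0,0,0,0,0,0.8]

```text
t: 5.15
tool_pos: [0.4804, 0.098, 0.2736]
ee_rot: [[0.229, 0.973, 0.002], [0.973, -0.229, 0.001], [0.001, 0.001, -1.0]]
wrist_force: [-0.0, 0.7, -0.4]
width: 0.801
grasp_force: 0.0
```

Run:
```python
from h import *
s=arm.sense();print(s['t'],s['tool_pos'],s['ee_rot'].round(3),s['q'],s['wrist_force'])
p,d,ci=grab('wrist','w2');P=pts(d,ci);g=p.astype(int)
b=(P[...,2]>.135)&(P[...,2]<.165)&(g.max(2)<80)&(np.hypot(P[...,0]-.527,P[...,1]-.19)<.017);print(b.sum(),np.percentile(P[b],[20,50,80],axis=0))
grab('side','s2')
```

```text
5.15 [0.48036639 0.09795471 0.27363389] [[ 0.229  0.973  0.002]
 [ 0.973 -0.229  0.001]
 [ 0.001  0.001 -1.   ]] [ 2.85885520e+00  1.07276674e+01 -1.53859793e+01  6.37850330e+01
  5.17416978e-02  1.06125068e+02] [-0.02558799  0.69745234 -0.35696758]
1766 [[0.51789072 0.18153153 0.14465779]
 [0.5257806  0.18941672 0.14538436]
 [0.53362221 0.19718051 0.14606026]]
```

View pics/w2.png

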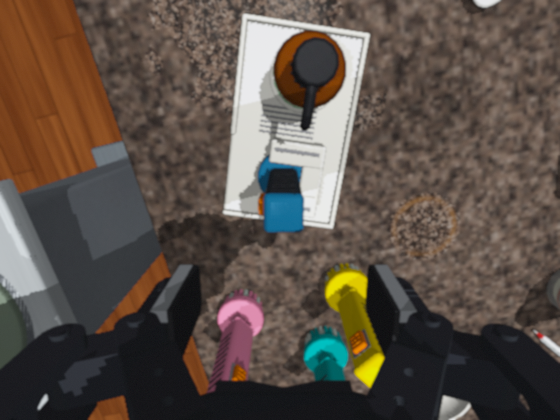

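Pump is back up at 0.145 and the cap is aligned with the tool. Now I'll descend onto the button and squeeze.

drive_tool:
  plan: [0,-0.001,-0.05,0,0,0,0.8,0,0,-0.05,0,0,0,0.8,0,0,-0.035,0,0,0,0.8,0,0,-0.015,0,0,0,0.7,0,0,0,0,0,0,0.5,0,0,0,0,0,0,0,0,0,0,0,0,0,0,0,0,0,0,0,0,0,0,0,0,0,0,0,0,0,0,0,0,0,0]
  squeeze: 25

```text
$.plan: bad value
```

drive_tool:
  plan: [0,-0.001,-0.05,0,0,0,0.8,0,0,-0.05,0,0,0,0.8,0,0,-0.035,0,0,0,0.8,0,0,-0.015,0,0,0,0.7,0,0,0,0,0,0,0.5,0,0,0,0,0,0,0,0,0,0,0,0,0,0,0,0,0,0,0,0,0]
  squeeze: 25

```text
t: 6.25
tool_pos: [0.4806, 0.0967, 0.1245]
ee_rot: [[0.229, 0.973, 0.003], [0.973, -0.229, 0.0], [0.001, 0.002, -1.0]]
wrist_force: [0.5, 0.2, 3.0]
width: 0.324
grasp_force: 31.6
```

drive_tool:
  plan: [0,0,0,0,0,0,0,0,0,0,0,0,0,0]

```text
t: 6.5
tool_pos: [0.4807, 0.0967, 0.1244]
ee_rot: [[0.229, 0.973, 0.003], [0.973, -0.229, 0.0], [0.001, 0.002, -1.0]]
wrist_force: [0.1, 0.6, 5.7]
width: 0.328
grasp_force: 32.0
```

Run:
```python
from h import *
s=arm.sense();print(s['t'],s['tool_pos'],s['width'],s['grasp_force'],s['wrist_force'])
p,d,ci=grab('side','s3')
a=cv2.resize(p[185:265,235:335,::-1],(600,480),interpolation=3);cv2.imwrite('pics/s3c.png',a)
```

```text
6.5 [0.48065629 0.09667822 0.12441023] 0.3275199320571521 31.964444518089294 [0.11530196 0.64415166 5.67247329]
```

View pics/s3c.png

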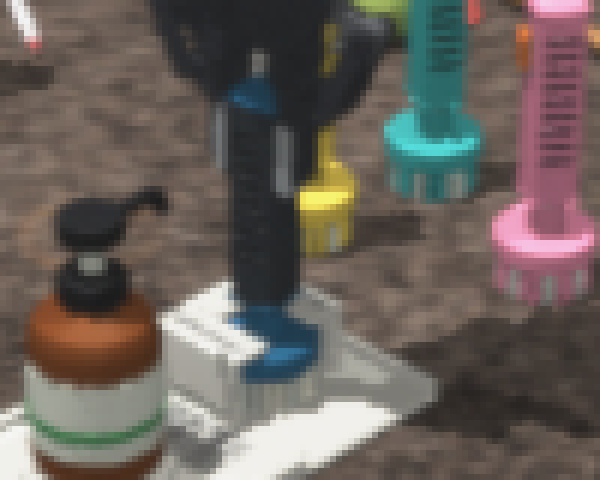

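The gripper sits on the handle with the fingers along the button axis. The 27.8 mm opening means the button is flush, so I'll draw the handle up.

drive_tool:
  plan: [0,0,0.004,0,0,0,0,0,0,0.01,0,0,0,0,0,0,0.012,0,0,0,0,0,0,0.012,0,0,0,0,0,0,0.012,0,0,0,0,0,0,0.012,0,0,0,0,0,0,0.012,0,0,0,0,0,0,0.008,0,0,0,0,0,0,0.004,0,0,0,0,0,0,0.002,0,0,0,0,0,0,0,0,0,0,0]

```text
t: 7.92
tool_pos: [0.4797, 0.0966, 0.2113]
ee_rot: [[0.229, 0.973, 0.0], [0.973, -0.229, 0.0], [0.0, 0.0, -1.0]]
wrist_force: [-0.1, -0.1, -2.3]
width: 0.325
grasp_force: 30.9
```

drive_tool:
  plan: [0,0,0.002,0,0,0,0,0,0,0.001,0,0,0,0,0,0,0,0,0,0,0]

```text
t: 8.3
tool_pos: [0.4795, 0.0966, 0.2143]
ee_rot: [[0.229, 0.973, -0.0], [0.973, -0.229, -0.0], [-0.0, -0.0, -1.0]]
wrist_force: [-0.3, 0.5, -1.6]
width: 0.323
grasp_force: 30.9
```

drive_tool:
  plan: [0,0,0.001,0,0,0,0,0,0,0,0,0,0,0]

```text
t: 8.55
tool_pos: [0.4796, 0.0966, 0.2154]
ee_rot: [[0.229, 0.973, 0.0], [0.973, -0.229, -0.0], [0.0, 0.0, -1.0]]
wrist_force: [0.2, -0.2, -2.3]
width: 0.322
grasp_force: 30.9
```

drive_tool:
  plan: [0,0,0.001,0,0,0,0,0,0,0,0,0,0,0]

```text
t: 8.8
tool_pos: [0.4796, 0.0966, 0.2164]
ee_rot: [[0.229, 0.973, 0.0], [0.973, -0.229, 0.0], [0.0, 0.0, -1.0]]
wrist_force: [-0.3, 0.5, -1.7]
width: 0.323
grasp_force: 30.9
```

drive_tool:
  plan: [0,0,0.001,0,0,0,0,0,0,0,0,0,0,0]

```text
t: 9.05
tool_pos: [0.4794, 0.0966, 0.2165]
ee_rot: [[0.229, 0.973, -0.001], [0.973, -0.229, -0.0], [-0.0, -0.001, -1.0]]
wrist_force: [2.5, -0.1, -10.9]
width: 0.326
grasp_force: 30.0
```

drive_tool:
  plan: [0,0,0.001,0,0,0,0,0,0,0,0,0,0,0]

```text
t: 9.3
tool_pos: [0.4788, 0.0966, 0.2167]
ee_rot: [[0.229, 0.973, -0.002], [0.973, -0.229, -0.0], [-0.001, -0.002, -1.0]]
wrist_force: [4.9, 0.3, -25.9]
width: 0.325
grasp_force: 28.8
```

Run:
```python
from h import *
p,d,ci=grab('side','s4')
a=cv2.resize(p[165:265,235:335,::-1],(580,580),interpolation=3);cv2.imwrite('pics/s4c.png',a)
```

```text
(no output)
```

View pics/s4c.png

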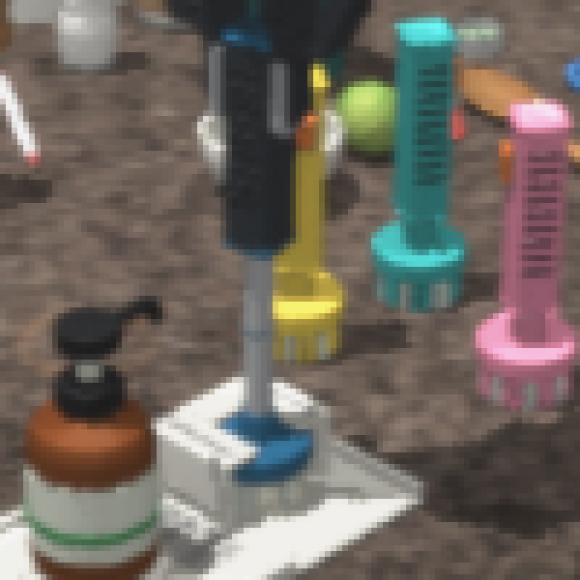

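The handle is drawn out, the steel tube is visible, and the force of -26 N marks the end stop. I'll relax and let go.

drive_tool:
  plan: [0,0,-0.002,0,0,0,0,0,0,0,0,0,0,0,0,0,0,0,0,0,0.5,0,0,0,0,0,0,0.8,0,0,0,0,0,0,0.8,0,0,0,0,0,0,0.8]

```text
t: 10.1
tool_pos: [0.48, 0.0966, 0.2169]
ee_rot: [[0.229, 0.973, 0.001], [0.973, -0.229, 0.0], [0.0, 0.001, -1.0]]
wrist_force: [-0.3, -0.8, -0.4]
width: 0.801
grasp_force: 0.0
```

Run:
```python
from h import *
s=arm.sense();print(s['t'],s['tool_pos'],s['width'],s['q'])
p,d,ci=grab('side','s5');g=p.astype(int);P=pts(d,ci)
m=(g[...,0]>130)&(g[...,2]<90)&(g[...,1]<140)&(np.hypot(P[...,0]-.48,P[...,1]-.097)<.04)&(P[...,2]>.15);print(m.sum(),P[m].min(0),P[m].max(0)) if m.any() else print('none')
k=(g.max(2)<75)&(np.hypot(P[...,0]-.48,P[...,1]-.097)<.025)&(P[...,2]>.1)&(P[...,2]<.18);print('dark bottom',np.percentile(P[k],[1,50,99],axis=0))
a=cv2.resize(p[150:240,240:330,::-1],(590,590),interpolation=3);cv2.imwrite('pics/s5c.png',a)
```

```text
10.1 [0.47997646 0.09658667 0.21692708] 0.8009587171934077 [ 2.73248293e+00  1.28832816e+01 -2.12017103e+01  5.58365932e+01
 -9.32288088e-04  1.05968377e+02]
6 [0.44695202 0.09780551 0.23879359] [0.46028471 0.11616493 0.2536992 ]
dark bottom [[0.46200426 0.08719321 0.14895579]
 [0.47068993 0.1072224  0.16538742]
 [0.49135718 0.11553043 0.17966995]]
```

View pics/s5c.png

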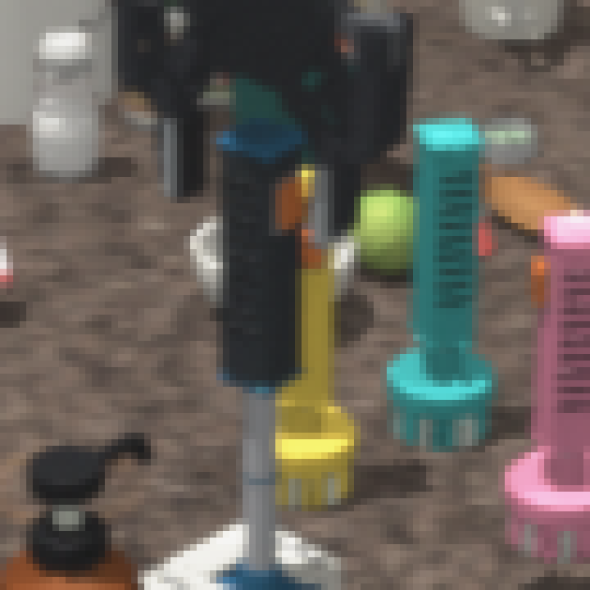

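Run:
```python
from h import *
p,d,ci=grab('wrist','w3');g=p.astype(int);P=pts(d,ci)
# handle frame from tool: bx = +tool y, by = -> left
a=np.radians(-13.2);bx=np.array([np.cos(a),np.sin(a)]);by=np.array([-bx[1],bx[0]])
Q=P[...,:2]-[.48,.0966];X=Q@bx;Y=Q@by;Z=P[...,2]
m=(g[...,0]>120)&(g[...,2]<100)&(g[...,1]<140)&(abs(X)<.035)&(abs(Y)<.03)&(Z>.18)
print(m.sum(),[np.percentile(c[m],[2,50,98]).round(4) for c in(X,Y,Z)])
h=(~m)&(abs(X)<.022)&(abs(Y)<.022)&(Z>.15)&(Z<.27)
print([np.percentile(c[h],[1,50,99]).round(4) for c in(X,Y,Z)])
t=h&(Z>.257);print('cap',[np.percentile(c[t],[1,50,99]).round(4) for c in(X,Y,Z)])
f=h&(Y>.009)&(Z<.25);print('left face',[np.percentile(c[f],[1,50,99]).round(4) for c in(X,Y,Z)])
v,u=np.nonzero(m|h);print(u.min(),u.max(),v.min(),v.max())
u0,v0=max(u.min()-15,0),max(v.min()-15,0)
c=p[v0:v.max()+15,u0:u.max()+15,::-1];k=min(780/c.shape[1],590/c.shape[0]);cv2.imwrite('pics/w3c.png',cv2.resize(c,None,fx=k,fy=k,interpolation=cv2.INTER_CUBIC))
```

```text
13 [array([-0.0189, -0.0175,  0.0349]), array([-0.0106, -0.0064,  0.0031]), array([0.2249, 0.2437, 0.2452])]
[array([-0.0182, -0.001 ,  0.0132]), array([-0.0134,  0.0108,  0.0135]), array([0.1549, 0.2599, 0.2635])]
cap [array([-0.0143, -0.0004,  0.0132]), array([-0.0139,  0.0019,  0.0133]), array([0.2576, 0.2622, 0.2636])]
left face [array([-0.0134, -0.0004,  0.0127]), array([0.0096, 0.0128, 0.0136]), array([0.1513, 0.2202, 0.2496])]
228 366 206 380
```

View pics/w3c.png

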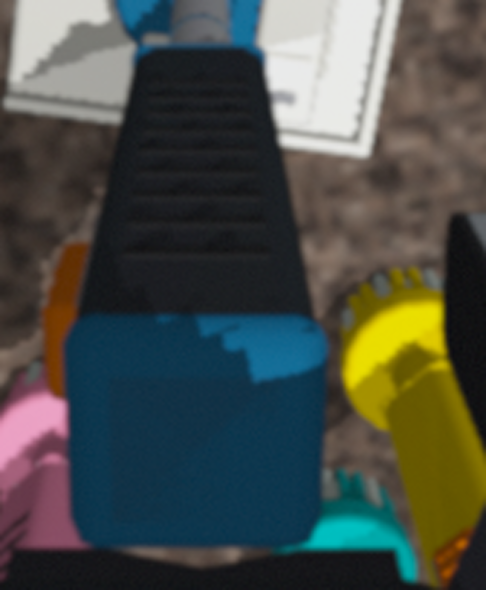

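Wrist crop: the orange button stands about 5 mm proud (edge at x -18.9 mm in handle axes) and the cap is at 0.263 (+90 mm), so it is locked. Next I'll turn 90° and take the plain faces.

drive_tool:
  plan: [0,0,0,0,0,10,0.8,0,0,0,0,0,10,0.8,0,0,0,0,0,10,0.8,0,0,0,0,0,10,0.8,0,0,0,0,0,10,0.8,0,0,0,0,0,10,0.8,0,0,0,0,0,10,0.8,0,0,0,0,0,10,0.8,0,0,0,0,0,10,0.8,0,0,0,0,0,0,0.8]

```text
t: 11.45
tool_pos: [0.4795, 0.0966, 0.2163]
ee_rot: [[-0.973, 0.231, -0.0], [0.231, 0.973, -0.0], [0.0, -0.0, -1.0]]
wrist_force: [0.7, 1.0, 0.1]
width: 0.801
grasp_force: 0.0
```

drive_tool:
  plan: [0,0,0,0,0,0,0.5,0,0,0,0,0,0,0,0,0,0,0,0,0,0,0,0,0,0,0,0,0,0,0,0,0,0,0,0]
  squeeze: 35

```text
t: 12.08
tool_pos: [0.4795, 0.0964, 0.2163]
ee_rot: [[-0.973, 0.229, -0.0], [0.229, 0.973, -0.0], [0.0, -0.0, -1.0]]
wrist_force: [-0.2, -1.0, 0.3]
width: 0.319
grasp_force: 37.4
```

drive_tool:
  plan: [0,0,0.001,0,0,0,0,-0.0047,0.0018,0,0,0,0,0,-0.0093,0.0036,0,0,0,0,0,-0.0093,0.0036,0,0,0,0,0,0,0,0,0,0,0,0]

```text
t: 12.7
tool_pos: [0.4552, 0.106, 0.2173]
ee_rot: [[-0.974, 0.228, -0.0], [0.228, 0.974, 0.0], [0.0, -0.0, -1.0]]
wrist_force: [-0.1, -0.1, -1.0]
width: 0.325
grasp_force: 37.2
```

drive_tool:
  plan: [-0.0093,0.0036,0,0,0,0,0,-0.0093,0.0036,0,0,0,0,0,-0.0093,0.0036,0,0,0,0,0,-0.0093,0.0036,0,0,0,0,0,-0.0093,0.0036,0,0,0,0,0,-0.0093,0.0036,0,0,0,0,0,0,0,0,0,0,0,0]

```text
t: 13.58
tool_pos: [0.3997, 0.1274, 0.2173]
ee_rot: [[-0.974, 0.228, -0.0], [0.228, 0.974, -0.0], [0.0, -0.0, -1.0]]
wrist_force: [0.3, -0.5, -1.6]
width: 0.324
grasp_force: 37.3
```

drive_tool:
  plan: [0,0,0.01,0,0,0,0,0,0,0.02,0,0,0,0,0,0,0.025,0,0,0,0,0,0,0.025,0,0,0,0,0,0,0.025,0,0,0,0,0,0,0.015,0,0,0,0,0,0,0,0,0,0,0,0,0,0,0,0,0,0]

```text
t: 14.58
tool_pos: [0.4001, 0.1271, 0.3365]
ee_rot: [[-0.973, 0.229, -0.001], [0.229, 0.973, -0.0], [0.001, -0.0, -1.0]]
wrist_force: [1.1, 0.0, -1.9]
width: 0.325
grasp_force: 37.3
```

Run:
```python
from h import *
s=arm.sense();print(s['t'],s['tool_pos'],s['width'],s['grasp_force'],s['wrist_force'])
p,d,ci=grab('side','s6');cv2.imwrite('pics/s6c.png',cv2.resize(p[90:330,160:400,::-1],(590,590),interpolation=3))
```

```text
14.575 [0.40010545 0.12707327 0.33649744] 0.32524704175867686 37.25529491901398 [ 1.13658831  0.03348701 -1.90585147]
```

View pics/s6c.png

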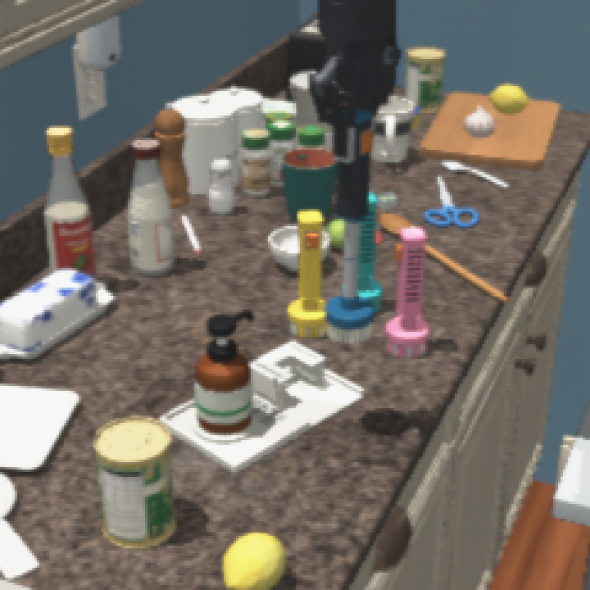

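The brush hangs upright at crop (350,230), extended, button out, with its bristles well clear of the dock. The other things stand where they were, so I'm handing in.

```bash
python3 -c "
from rig import arm
print(arm.sign_off())"
```

```text
the job is handed in; nothing more can be done
None
```

I pumped the cleaner fully and it sprang back up, extended the brush to the second stop with its button out again, slid it out of the dock, and handed in at about 14.6 s with it held upright about 12 cm above the worktop; no result came back.

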